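# Clear the tongs and draw the darkroom tray home to its stop

## Task

The black tongs lie in the way of the small red tray: put them flat inside the tray. Then hook your fingertips behind the tray's far lip and drag the tray gently closer, keeping it down on the bench, until it sits square against both rubber buffers of the stop; lean it on them with about 11 N (never 15 N or more) for half a second, and let go so that it stays there with the sprung pin pushed in. Leave everything else on the bench alone.

Things in the scene. Friction and masses are not known exactly. Their poses are not given: they have to be found in the camera images.
- tray: small red plastic tray, loose, 150 (its x) by 210 (its y) over the rim, 42 high, 0.3 to 0.6 kg. Origin: centre of the underside, z up; +x to its far long side, away from robot and stop. Inner floor 4 above the bench, flat over 114 by 174; inner mouth 134 by 194, walls slope in. It drags on the bench with 1 to 5 N
- far_lip (a point): middle of the red tray's far long rim: on its outer edge, at the top, 75 along x from the tray's origin and 42 up. The rim is 8 wide with a lip turned down at its outer edge all round, outer face vertical, from 30 to 42 above the bench; below it the wall slopes in. The bench behind it is free for 60 or more
- tongs: black rigid plastic print tongs, a U of 4 thick strip lying on edge in the gap between tray and stop: 142 long (its y, bend at +y), 28 wide (its x) over the middle, 20 high, 50 g. Origin: centre of the underside, z up. Grasp across the 28 width at the origin
- dock: fixed tray stop between robot and tray: grey base, two posts, and an aluminium bar 160 long, 23 to 49 above the bench, with two black rubber buffers (diameter 22, at y = +-51, 36 up) that face +x and meet the tray's near lip. Origin: on the bare bench in the tray's place, 45 to 95 in front of the buffer faces; +x points away from the stop towards the tray, y along the bar, z up
- seat (a point): middle of where the centre of the seated tray can come: 5 along x from the stop's origin. The bar is clamped at an unknown setting, so a seated tray's origin really lies from -20 to 30 along x, which no pose tells; the bar does not yield. A brass sprung pin (diameter 12, y = 0) stands 4 proud of the buffers and pushes with 0.4 N out, 0.8 N in, too weak to move the tray
- white_tray: bystander, loose larger white tray, 200 by 250, 50 high, origin centre of underside
- grey_tray: bystander, loose larger grey tray, 200 by 250, 50 high, origin centre of underside
- white_tongs: bystander, loose blue tongs lying in the white tray, origin centre of underside
- measure: bystander, loose measuring glass, 60 diameter, 120 high, origin centre of underside
- amber_bottle: bystander, loose amber bottle, 72 diameter, 160 high, origin centre of underside
- white_bottle: bystander, loose white bottle, 72 diameter, 150 high, origin centre of underside
- roller: bystander, loose rubber hand roller, 120 wide, 32 high with a 90 handle, origin under the centre of the roll
- jug: bystander, loose clear jug, 80 diameter, 80 high, handle at its +y, origin centre of underside
Things that resemble listed ones, but are neither listed nor needed, are in the scene too. Several things have the shape of the dock; the one meant has the colours described above. Leave any orange look-alike of the tongs alone.

How it is judged (in metres and radians):
On the way, in this order (a step that is already met when the one before it is completed fails the run):
1. the black tongs lie flat inside the red tray, let go, with the tray not yet dragged home (x of tongs in the frame of tray between -0.05 and 0.05 m and y of tongs in the frame of tray between -0.06 and 0.06 m and z of tongs in the frame of tray between 0 and 0.012 m and contact force between tongs and the fingers below 0.1 N and contact force between tray and dock below 0.1 N), for 0.2 s.
2. fingers behind the far lip, the tray is leaned square on the stop with 5.5 to 15 N, the tongs in it (x of tongs in the frame of tray between -0.05 and 0.05 m and y of tongs in the frame of tray between -0.06 and 0.06 m and z of tongs in the frame of tray between 0 and 0.012 m and angle between the x axis of tray and the x axis of dock, either way round below 0.035 rad and y of tray in the frame of dock between -0.04 and 0.04 m and x of tray in the frame of dock between -0.03 and 0.04 m and contact force between tray and dock above 5.5 N and contact force between tray and the fingers above 4 N and x of the grasp point in the frame of tray above 0.068 m), for 0.3 s.
At the end, for the whole second after the job is handed in: The red tray stands flat on the bench at rest against the stop: square to it within 2 degrees, its centre within 40 mm of the stop's centre line, still pushing in the sprung pin (so within about 4 mm of the buffers); the black tongs lie flat on its floor; everything is let go (x of tongs in the frame of tray between -0.05 and 0.05 m and y of tongs in the frame of tray between -0.06 and 0.06 m and z of tongs in the frame of tray between 0 and 0.012 m and angle between the x axis of tray and the x axis of dock, either way round below 0.035 rad and y of tray in the frame of dock between -0.04 and 0.04 m and x of tray in the frame of dock between -0.03 and 0.04 m and contact force between tray and dock above 0.15 N and linear speed of each of tray, tongs below 0.01 m/s and angle between tray's own z axis and vertical below 0.03 rad and height (world z) of tray below 0.004 m); the robot touches nothing.
It fails at once if more than 20 N between gripper and tray (contact force between tray and the fingers above 20 N).
It fails at once if the tray bumped or pressed on the stop with more than 15 N (contact force between tray and dock above 15 N).
It fails at once if the tray lifted or tipped (15 mm, 0.2 rad) (height (world z) of tray above 0.015 m or angle between tray's own z axis and vertical above 0.2 rad).
It fails at once if anything else on the bench (trays, tongs, glass, bottles, roller, jug) moved by more than 30 mm (distance of any of white_tray, grey_tray, white_tongs, measure, amber_bottle, white_bottle, roller, jug from where it was at the start of the episode above 0.03 m).
It also fails if it takes over 72 s, if anything falls off the work surface, if the arm or the gripper's body presses on something with over 40 N, if the wrist force passes 120 N, or if a joint passes its speed limit or range.

## Robot

A 6-joint arm with a two-finger parallel gripper is mounted at the origin on the work surface. World frame = base frame: x ahead of the robot, y to its left, z up, the work surface at z = 0. Lengths are in mm, angles in rad, forces in N, time in s.
With the tool pointing down it reaches from about 350 to 775 mm from the base axis. Payload 7.3 kg.
Tool frame: the origin (TCP) lies on the centre line of the jaws, within the pads' length; the fingertips stand 25 mm ahead of it and the grasp point (between the pads) lies 6 mm ahead of it (bot.tcp_to_tips is the distance from the TCP to the fingertips, in mm); x points along the fingers, y is the direction in which the jaws open and shut, and the axes are right-handed (so a half turn about x gives the same grasp; the last joint's range is limited). The gripper opens to 92 mm and grips with 3 to 60 N. Pads are 19 mm wide; open, the fingers measure 130 mm over their backs; the gripper's body (75 mm by 190 mm) begins 47 mm behind the grasp point.
Start: joints at [-1.482, 0.342, 1.524, -0, 1.275, -0.146], TCP at [122.162, -510.608, 231.541] pointing down, gripper open.
Joint ranges: [-2.53, 2.53], [-0.77, 2.02], [0.04, 2.7], [-1, 4.14], [0.28, 2.66], [-3.11, 3.11]. Speed limits (rad/s): [2.57, 2.57, 3.14, 3.14, 3.14, 3.14].

## Interface

Orientations are given as [roll, pitch, yaw] about the fixed x, y, z axes, in that order (R = Rz(yaw) Ry(pitch) Rx(roll)).
In Python, from rig import bot gives the robot as it stands.
- The arm moves only by the tool servo_tool, never from a script. Its argument "rows" is text: rows parted by semicolons, each of 7 numbers parted by spaces: the gripper command: -1 is shut, 1 is fully open, values between are in proportion, then the shift along the tool's x, y, z in mm, then the turn, a rotation vector about the tool's x, y, z in rad. A call has 1 to 12 rows; each row is the pose to reach, as a shift and turn from the pose commanded when the call began, along the tool's axes at that moment; what a row does not reach only later rows make up. A row lasts 1/8 s, in which the tool goes at most 62.5 mm and 10.7 degrees, less where a joint would pass 70% of its speed; a pose out of reach is approached as far as the arm can. A call with a gripper value outside its range is refused whole. The fingers move at their own pace and stop on an object; "force" is the grip in N (left out, the last holds). Time passes only in rows, so rows that repeat a pose let the fingers close. It gives the time, the measured TCP pose, the force and the opening at its end, in the units of the state.
- bot.read_state(): the state, without advancing time (a new reading comes with each control period).
- bot.capture(name): name is "scene" or "top" or "wrist"; returns (picture, depth): 420x560x3 uint8, red, green, blue; 420x560 float32, mm along the optical axis (not along the pixel's ray), 0 where there is no reading.
- bot.calibration(name): a dict with "intrinsics" (3x3 intrinsics, pixels), "k1" (the pictures are not rectified: a ray, as slopes to the right and down, at radius r is drawn at 1 + k1 r^2 times it, then the intrinsics apply), "R" (3x3) and "t" (3): a world point X has camera coordinates R X + t. Camera axes: x right, y down, z forward; pixel columns grow to the right and rows downward; lengths in mm; the calibration is good to about 2 mm. A picture is of the moment at which its call begins: read the wrist's pose just before it. calibration takes no time and is no camera call; for the wrist camera it gives the pose at the moment of the call.
- bot.sign_off(): hands the job in, once; it reports no verdict.
The state is a dict: "time_s": time; "joint_positions": joint angles; "dq": joint speeds; "tau": joint torques, N m; "position": TCP position; "ee_rot": TCP orientation; "wrist_force": force on the tool from outside, world axes, zero at the start; "ft_torque": the same for the moment, N m; "gripper_width": opening from 0.0 (shut) to 1.0 (fully open).
Only numpy, scipy, OpenCV 4.12 (cv2) and the standard library are available. Lean on these libraries where they do the work, as an engineer would, in place of code of your own. Each camera call takes 0.05 s, during which the arm holds its last target.

## Working session

There is one attempt and no reset: what is moved stays moved. The work goes in short steps, Python scripts to look and compute and a tool call to move; the robot and the scene stay as the last step left them, time stands still between calls to the robot, and variables do not carry over. Pictures are saved under pics/ and viewed, and the job is handed in when it is done.

Besides the shell and the picture viewer there is one more tool, called after ">>>" as name(argument=value, ...) on one line, values as JSON. servo_tool: Moves the arm, as the interface text tells. Its arguments: {"type":"object","properties":{"rows":{"type":"string"},"force":{"type":"number"}},"required":["rows"]}

```bash
ls; mkdir -p pics; cat > h.py <<'E'
import numpy as np, cv2
from rig import bot
def save(n,p): cv2.imwrite(f'pics/{n}.png',p[:,:,::-1])
def world(cal,depth=None):
    K=np.array(cal['intrinsics']);R=np.array(cal['R']);t=np.array(cal['t']).ravel()
    h,w=420,560
    u,v=np.meshgrid(np.arange(w),np.arange(h))
    D=np.array([cal['k1'],0,0,0,0],float)
    # x_d = x(1+k1 r^2)
    p=cv2.undistortPoints(np.stack([u,v],-1).reshape(-1,1,2).astype(float),K,D).reshape(h,w,2)
    ray=np.dstack([p,np.ones((h,w))])
    X=ray*depth[...,None]
    return (X-t)@R
E
python3 - <<'E'
from h import *
print(bot.read_state())
for n in ['scene','top','wrist']:
    c=bot.calibration(n); p,d=bot.capture(n); save(n,p); np.savez(f'{n}.npz',p=p,d=d,W=world(c,d)); print(n,c)
E
```

```text
pics
{'time_s': 0.0, 'joint_positions': array([-1.48203852e+00,  3.42743319e-01,  1.52502726e+00, -2.62123870e-05,
        1.27540953e+00, -1.45995787e-01]), 'dq': array([-6.53935099e-05, -6.98950474e-04, -3.41936823e-04,  1.41802511e-03,
       -1.18912179e-04, -8.33807129e-04]), 'tau': array([ 1.89908758e-03, -4.31239414e+01, -2.44221997e+01,  7.19859218e-02,
        5.57304849e-02, -1.20490745e-04]), 'position': array([ 122.09615882, -510.18418478,  230.83070129]), 'ee_rot': array([-1.70100404,  1.56920867,  1.67534986]), 'wrist_force': array([ 0.10375239, -0.29150093,  0.68733314]), 'ft_torque': array([-0.00186398, -0.01655964,  0.0129987 ]), 'gripper_width': 0.9940122048023433}
scene {'intrinsics': array([[388.84126811,   0.        , 278.8440055 ],
       [  0.        , 388.84126811, 211.77823785],
       [  0.        ,   0.        ,   1.        ]]), 'k1': 0.03855252303495046, 'R': array([[-0.50152144,  0.86508669, -0.01006276],
       [ 0.63602355,  0.3607908 , -0.68213199],
       [-0.58647275, -0.34850397, -0.73115983]]), 't': array([ 275.85565065, -314.48315109, 1514.76262404])}
top {'intrinsics': array([[528.55524636,   0.        , 281.39908238],
       [  0.        , 528.55524636, 209.71347093],
       [  0.        ,   0.        ,   1.        ]]), 'k1': -0.002075024376213925, 'R': array([[-0.02655033, -0.99961195, -0.00842822],
       [-0.98184958,  0.02766058, -0.18763339],
       [ 0.18779371,  0.00329352, -0.98220297]]), 't': array([  30.125433  ,  584.69610925, 1617.08912041])}
wrist {'intrinsics': array([[325.7115627 ,   0.        , 280.87289019],
       [  0.        , 325.7115627 , 209.70500079],
       [  0.        ,   0.        ,   1.        ]]), 'k1': 0.016370615855223383, 'R': array([[ 0.23180093, -0.97276238, -0.00129801],
       [-0.93835941, -0.22395433,  0.26329843],
       [-0.2564175 , -0.05981482, -0.96471356]]), 't': array([-524.45419274,  -32.7794336 ,  389.53747969])}
```

View pics/top.png

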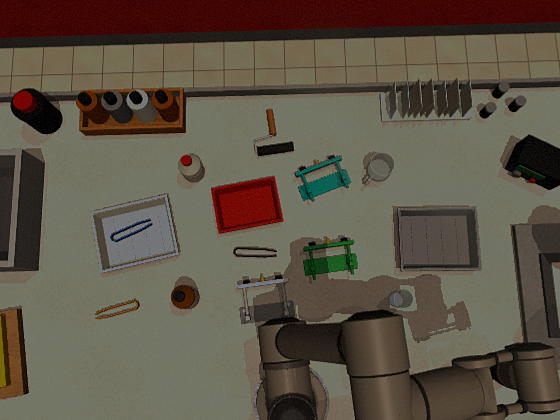

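View pics/scene.png

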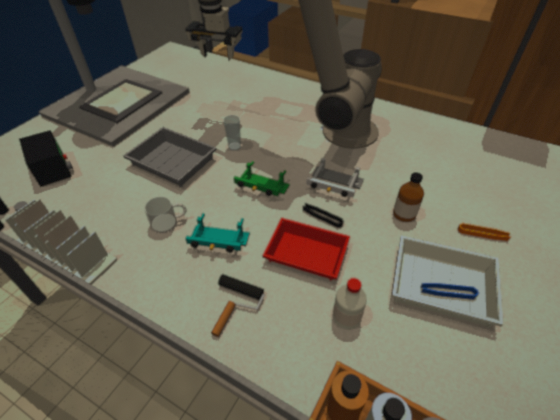

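View pics/wrist.png

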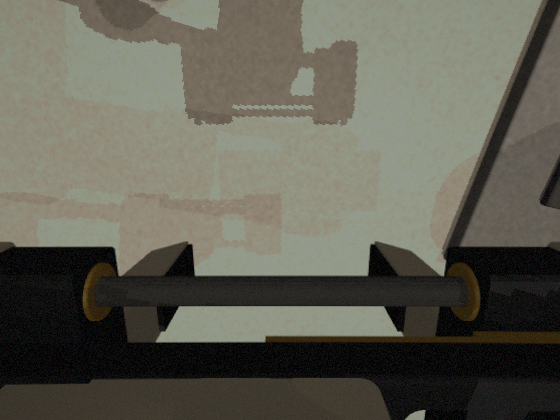

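The top view shows the red tray at about (247,204), the black tongs at (255,252) and the grey/aluminium stop at (264,297). The teal and green stops are decoys. Next I measure all three.

```bash
cat > meas.py <<'E'
from h import *
def rect(m,W,name):
    P=W[m][:,:2].astype(np.float32); r=cv2.minAreaRect(P); print(name,len(P),r, 'z',np.percentile(W[m][:,2],[5,50,95]).round(1)); return r
E
python3 - <<'E'
from meas import *
a=np.load('top.npz');p,d,W=a['p'].astype(int),a['d'],a['W']
r,g,b=p[...,0],p[...,1],p[...,2]
U,V=np.meshgrid(range(560),range(420))
roi=(U>205)&(U<290)&(V>170)&(V<238)
red=roi&(r>90)&(g<60)&(d>0)
print(W[350,150],W[240,200])
rect(red,W,'tray all')
rect(red&(W[...,2]>34),W,'rim')
roi=(U>225)&(U<290)&(V>240)&(V<264)&(d>0)
rect(roi&(W[...,2]>8)&(W[...,2]<35),W,'tongs(depth)')
rect(roi&(r+g+b<200)&(V<262),W,'tongs(dark)')
roi=(U>230)&(U<298)&(V>266)&(V<325)&(d>0)
rect(roi&(W[...,2]>28),W,'bar'); 
im=a['p'][160:330,200:300]; save('crop',cv2.resize(im,None,fx=4.5,fy=3.5,interpolation=cv2.INTER_CUBIC)[:600,:450])
save('crop',cv2.resize(a['p'][240:330,210:310],None,fx=6,fy=6,interpolation=cv2.INTER_CUBIC))
a=np.load('scene.npz');save('crop2',cv2.resize(a['p'][150:280,240:380],None,fx=4.5,fy=4.5,interpolation=cv2.INTER_CUBIC))
E
```

```text
[161.97849401 435.82073721   0.84629076] [504.02949087 281.28829322  -4.16365202]
tray all 2302 ((615.5549926757812, 129.15185546875), (161.6566162109375, 214.0320281982422), 9.788178443908691) z [-3.   4.7 43.6]
rim 519 ((610.615966796875, 125.92430877685547), (150.82498168945312, 209.35025024414062), 9.788179397583008) z [35.6 40.7 48. ]
tongs(depth) 153 ((467.3433532714844, 105.35916137695312), (52.2794303894043, 172.54942321777344), 2.2301692962646484) z [ 9.7 17.5 24.2]
tongs(dark) 206 ((460.37347412109375, 104.52302551269531), (139.2914581298828, 32.78850173950195), 87.48031616210938) z [-4.3 15.1 23.8]
bar 730 ((302.22064208984375, 69.04069519042969), (157.45689392089844, 159.6200408935547), 9.920559883117676) z [ 37.9  48.9 282.8]
```

View pics/crop.png

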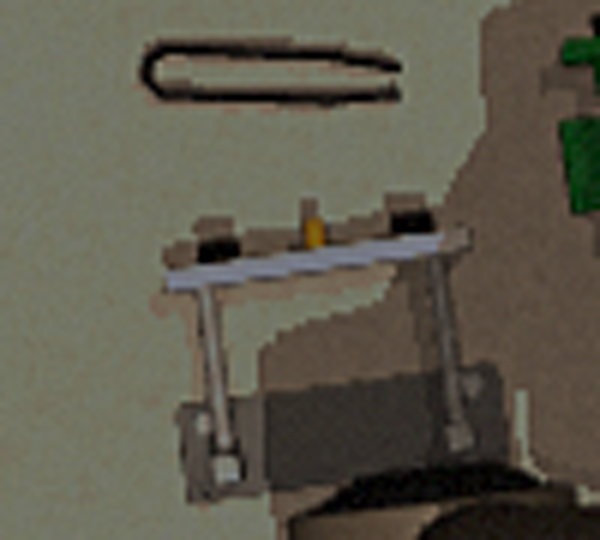

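View pics/crop2.png

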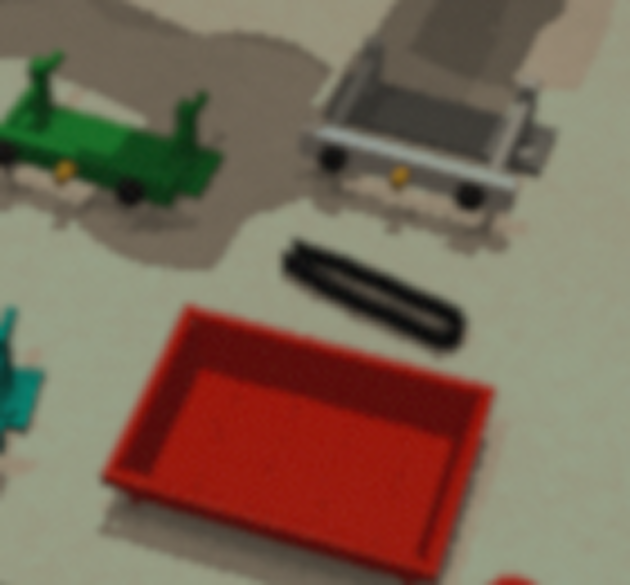

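```bash
python3 - <<'E'
from meas import *
a=np.load('top.npz');p,d,W=a['p'].astype(int),a['d'],a['W']
c=bot.calibration('top')
K=np.array(c['intrinsics']);R=np.array(c['R']);t=np.array(c['t'])
def at(u,v,z):
    q=cv2.undistortPoints(np.array([[[u,v]]],float),K,np.array([c['k1'],0,0,0,0.])).ravel()
    r=R.T@np.array([q[0],q[1],1]); o=-R.T@t
    return (o+r*(z-o[2])/r[2]).round(1)
# bright bar in crop (scale 6, origin 210,240): 
r,g,b=p[...,0],p[...,1],p[...,2]
U,V=np.meshgrid(range(560),range(420))
roi=(U>232)&(U<290)&(V>276)&(V<292)
bar=roi&(b>r+8)&(r+g+b>330)
ys,xs=np.nonzero(bar);print(len(xs),xs.min(),xs.max())
P=np.array([at(x,y,49) for x,y in zip(xs,ys)])
rr=cv2.minAreaRect(P[:,:2].astype(np.float32));print('bar',rr)
print('line',cv2.fitLine(P[:,:2].astype(np.float32),cv2.DIST_HUBER,0,.01,.01).ravel())
f=lambda x,y:(210+x/6-.5,240+y/6-.5)
for n,x,y,z in [('bufL',220,238,47),('bufR',410,211,47),('pin',316,217,42),('baseTL',178,403,0)]: print(n,at(*f(x,y),z))
# bystanders
for n,u,v,z in [('wbottle',187,160,150),('rollerL',256,148,16),('rollR',293,146,16),('amber',181,295,160),('measure',399,298,120),('wtray corner',173,197,50),('wtray c2',178,258,50),('greenL',306,245,60),('tealL',298,168,60)]: print(n,at(u,v,z))
# tongs dark at z=20
roi=(U>230)&(U<282)&(V>244)&(V<260)
m=roi&(r+g+b<170); ys,xs=np.nonzero(m); P=np.array([at(x,y,20) for x,y in zip(xs,ys)]);print('tongs',len(xs),cv2.minAreaRect(P[:,:2].astype(np.float32)),P.mean(0))
E
```

```text
120 238 283
bar ((357.2149353027344, 84.8731689453125), (8.74411678314209, 141.2684783935547), 6.513845920562744)
line [ 1.2063692e-01 -9.9269670e-01  3.5678763e+02  8.4889885e+01]
bufL [370.5 129.3  47. ]
bufR [381.8  30.7  47. ]
pin [380.3  79.7  42. ]
baseTL [287.6 156.1   0. ]
wbottle [729.2 296.8 150. ]
rollerL [803.5  92.9  16. ]
rollR [806.8 -29.9  16. ]
amber [323.5 309.4 160. ]
measure [ 299.  -324.8  120. ]
wtray corner [637.4 359.3  50. ]
wtray c2 [441.8 341.3  50. ]
greenL [470.4 -59.5  60. ]
tealL [718.9 -42.7  60. ]
tongs 184 ((457.6606140136719, 103.36637878417969), (137.60704040527344, 30.316137313842773), 86.19052124023438) [457.6048913  103.96902174  20.        ]
```

```bash
cat > go.py <<'E'
from h import *
from scipy.spatial.transform import Rotation as Ro
def Rt(): 
    return Ro.from_euler('xyz',bot.read_state()['ee_rot'])
def down(ydir_deg):
    # tool x down, tool y along heading ydir_deg in world
    a=np.radians(ydir_deg); y=np.array([np.cos(a),np.sin(a),0]); x=np.array([0,0,-1.]); z=np.cross(x,y)
    return Ro.from_matrix(np.c_[x,y,z])
def plan(pos,ydir):
    s=bot.read_state(); R0=Rt(); M=R0.as_matrix()
    sh=M.T@(np.array(pos)-s['position']); rv=(R0.inv()*down(ydir)).as_rotvec()
    print('shift',sh.round(1),'turn',rv.round(3),'|deg',np.degrees(np.linalg.norm(rv)).round(1))
    return sh,rv
def info():
    s=bot.read_state(); M=Rt().as_matrix()
    print('t',round(s['time_s'],2),'pos',s['position'].round(1),'ydir',np.degrees(np.arctan2(M[1,1],M[0,1])).round(2),'xax',M[:,0].round(3),'F',s['wrist_force'].round(2),'w',round(s['gripper_width'],3),'q6',s['joint_positions'].round(2))
E
python3 - <<'E'
from go import *
info()
for y in (-2.5,177.5): plan([420,60,230],y)
for y in (-2.5,177.5): plan([350,-200,230],y)
E
```

```text
t 0.15 pos [ 122.1 -510.3  231. ] ydir -76.55 xax [-0.     0.001 -1.   ] F [ 0.65 -0.5  -1.64] w 1.002 q6 [-1.48  0.34  1.52 -0.    1.28 -0.15]
shift [   1.6 -485.4 -422.4] turn [-1.292e+00 -1.000e-03  1.000e-03] |deg 74.0
shift [   1.6 -485.4 -422.4] turn [1.849e+00 1.000e-03 1.000e-03] |deg 106.0
shift [   1.3 -248.8 -293.8] turn [-1.292e+00 -1.000e-03  1.000e-03] |deg 74.0
shift [   1.3 -248.8 -293.8] turn [1.849e+00 1.000e-03 1.000e-03] |deg 106.0
```

```bash
python3 - <<'E'
from go import *
plan([350,-200,260],-2.5)
plan([470,40,300],-2.5)
E
```

```text
shift [ -28.7 -248.8 -293.8] turn [-1.292e+00 -1.000e-03  1.000e-03] |deg 74.0
shift [ -68.4 -454.4 -466.4] turn [-1.292e+00 -1.000e-03  1.000e-03] |deg 74.0
```

>>> servo_tool(rows="0.1 -29 -249 -294 -0.8 0 0;0.1 -29 -249 -294 -0.8 0 0;0.1 -29 -249 -294 -0.8 0 0;0.1 -29 -249 -294 -0.8 0 0;0.1 -29 -249 -294 -0.8 0 0;0.1 -29 -249 -294 -0.8 0 0;0.1 -68 -477 -476 -1.292 0 0;0.1 -68 -477 -476 -1.292 0 0;0.1 -68 -477 -476 -1.292 0 0;0.1 -68 -477 -476 -1.292 0 0;0.1 -68 -477 -476 -1.292 0 0;0.1 -68 -477 -476 -1.292 0 0")

```text
time_s: 1.65
position: [475.0, 67.2, 299.4]
ee_rot: [2.758, 1.57, 1.148]
wrist_force: [0.8, -0.3, -0.4]
gripper_width: 0.551
```

```bash
python3 - <<'E'
from go import *
info()
for n in ['wrist']:
    c=bot.calibration(n); p,d=bot.capture(n); save('w1',p); np.savez('w1.npz',p=p,d=d,W=world(c,d),R=c['R'],t=c['t'])
plan([470,40,300],-2.5)
E
```

```text
t 1.65 pos [475.   67.2 299.4] ydir -2.22 xax [ 0.     0.001 -1.   ] F [ 0.82 -0.34 -0.43] w 0.551 q6 [-0.02  0.21  1.52  0.    1.41  0.02]
shift [-0.9 -3.1 25.6] turn [0.003 0.    0.001] |deg 0.2
```

View pics/w1.png

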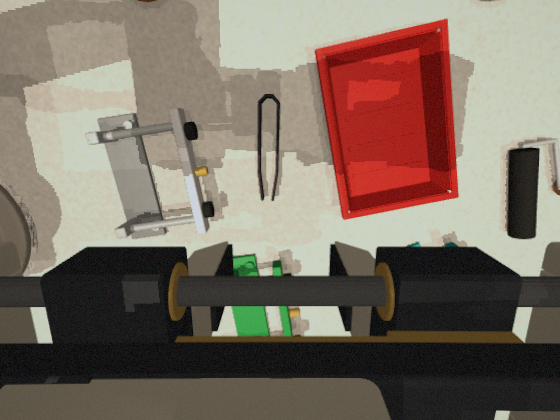

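The wrist view shows the tray at (388,118), the tongs at (268,147) with the bend at the top (+y), and the stop's bar from (178,112) to (204,230), with buffers at (190,130) and (208,210) and the pin at (201,172).

```bash
cat >> h.py <<'E'
def at(c,uv,z):
    K=np.array(c['intrinsics']);R=np.array(c['R']);t=np.array(c['t'])
    q=cv2.undistortPoints(np.array(uv,float).reshape(-1,1,2),K,np.array([c['k1'],0,0,0,0.])).reshape(-1,2)
    r=np.c_[q,np.ones(len(q))]@R; o=-R.T@t
    return o+r*((z-o[2])/r[:,2])[:,None]
E
cat > m2.py <<'E'
from meas import *
def hull(c,m,z,name):
    ys,xs=np.nonzero(m); P=at(c,np.c_[xs,ys],z)[:,:2].astype(np.float32); r=cv2.minAreaRect(P); print(name,len(xs),np.round(r[0],1),np.round(r[1],1),round(r[2],2)); return P
E
python3 - <<'E'
from m2 import *
a=np.load('w1.npz');p,d,W=a['p'].astype(int),a['d'],a['W']
c=bot.calibration('wrist');c['R']=a['R'];c['t']=a['t']
r,g,b=p[...,0],p[...,1],p[...,2]
U,V=np.meshgrid(range(560),range(420))
red=(V<235)&(U>300)&(U<470)&(r>80)&(g<70)&(b<70)
hull(c,red,42,'tray rim')
# depth-based rim
rect(red&(d>0)&(W[...,2]>37)&(W[...,2]<48),W,'rim depth')
dark=(U>250)&(U<290)&(V>85)&(V<210)&(r+g+b<200)
P=hull(c,dark,20,'tongs top'); print(P.mean(0))
bl=(U>165)&(U<212)&(V>100)&(V<240)&(d>0)&(W[...,2]>44)&(W[...,2]<54)
P=W[bl][:,:2].astype(np.float32); print('bar depth',cv2.minAreaRect(P),cv2.fitLine(P,cv2.DIST_HUBER,0,.01,.01).ravel())
bb=(U>170)&(U<212)&(V>100)&(V<240)&(b>r+5)&(r+g+b>400); P=hull(c,bb,49,'bar bright')
f=cv2.fitLine(P,cv2.DIST_HUBER,0,.01,.01).ravel();print(f)
print('buffers tips',at(c,[[195,128],[212,208]],36).round(1),'pin',at(c,[[206,171]],36).round(1))
print('bench',np.median(W[20:60,230:300].reshape(-1,3),0))
save('w1c',cv2.resize(a['p'][90:250,80:300],None,fx=3.6,fy=3.6,interpolation=cv2.INTER_CUBIC))
E
```

```text
tray rim 21946 [610.  124.7] [149.9 208.2] 9.61
rim depth 5047 ((610.7156982421875, 124.76689147949219), (150.6937255859375, 208.76174926757812), 9.548739433288574) z [38.3 41.2 42.8]
tongs top 583 [459.6 103.1] [135.2  26.8] 86.64
[458.41595 115.09623]
bar depth ((359.8398742675781, 78.41256713867188), (154.68734741210938, 57.97779846191406), 82.39629364013672) [ 9.7546734e-02 -9.9523097e-01  3.5938116e+02  8.2769470e+01]
bar bright 393 [363.1  38.3] [ 8.8 75.9] 6.4
[ 1.10252805e-01 -9.93903577e-01  3.63062836e+02  3.88250809e+01]
buffers tips [[371.  133.2  36. ]
 [382.2  30.2  36. ]] pin [[379.2  79.5  36. ]]
bench [ 4.61087220e+02  2.36476183e+02 -4.18098854e-01]
```

View pics/w1c.png

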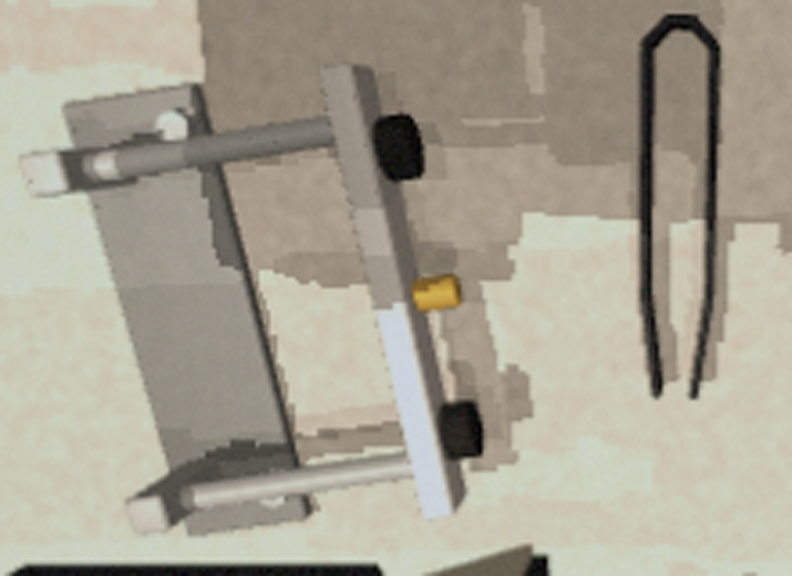

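```bash
python3 - <<'E'
from go import *
info(); plan([459.5,103.2,80],-3.4); plan([459.5,103.2,28],-3.4)
E
```

```text
t 1.7 pos [474.2  65.5 299.1] ydir -2.32 xax [-0.001 -0.    -1.   ] F [-0.11 -0.02  1.11] w 0.552 q6 [-0.02  0.21  1.52 -0.    1.41  0.02]
shift [219.1 -16.  -37.2] turn [0.019 0.    0.001] |deg 1.1
shift [271.1 -16.  -37.2] turn [0.019 0.    0.001] |deg 1.1
```

>>> servo_tool(rows="0.1 60 -16 -37 0.019 0 0;0.1 120 -16 -37 0.019 0 0;0.1 180 -16 -37 0.019 0 0;0.1 210 -16 -37 0.019 0 0;0.1 219 -16 -37 0.019 0 0;0.1 219 -16 -37 0.019 0 0;0.1 219 -16 -37 0.019 0 0", force=10)

```text
time_s: 2.58
position: [460.9, 101.4, 82.0]
ee_rot: [1.643, 1.568, 0.009]
wrist_force: [-0.1, 0.0, 0.4]
gripper_width: 0.547
```

```bash
python3 - <<'E'
from go import *
info(); plan([459.5,103.2,28],-3.4)
c=bot.calibration('wrist'); p,d=bot.capture('wrist'); save('w2',p)
E
```

```text
t 2.58 pos [460.9 101.4  82. ] ydir -3.64 xax [ 0.003  0.    -1.   ] F [-0.09  0.04  0.4 ] w 0.547 q6 [ 0.05  0.43  1.87 -0.    0.84  0.12]
shift [54.  -1.7 -1.7] turn [-0.004 -0.    -0.003] |deg 0.3
```

View pics/w2.png

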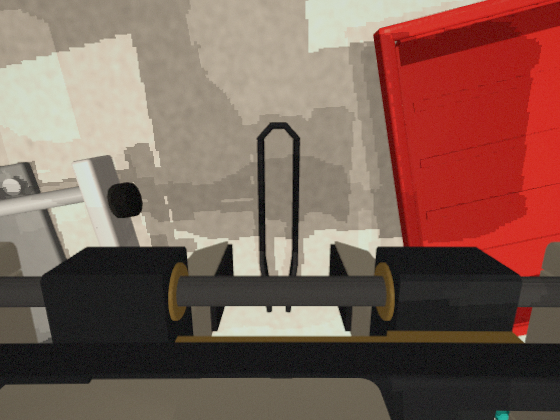

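The tongs (columns 258–299) sit centred between the fingers. I'll go down and grip.

>>> servo_tool(rows="0.1 35 -1 -1.5 0 0 0;0.1 51 -1 -1.5 0 0 0;0.1 54 -1 -1.5 0 0 0;0.1 54 -1 -1.5 0 0 0;-1 54 -1 -1.5 0 0 0;-1 54 -1 -1.5 0 0 0;-1 54 -1 -1.5 0 0 0;-1 54 -1 -1.5 0 0 0;-1 54 -1 -1.5 0 0 0", force=10)

```text
time_s: 3.75
position: [458.9, 103.3, 26.5]
ee_rot: [0.038, 1.571, -1.596]
wrist_force: [-0.1, -0.4, 0.3]
gripper_width: 0.053
```

>>> servo_tool(rows="-1 -30 0 0 0 0 0;-1 -75 0 0 0 0 0;-1 -75 0 0 0 0 0;-1 -75 0 0 0 0 0")

```text
time_s: 4.25
position: [458.4, 103.2, 101.0]
ee_rot: [-1.311, 1.57, -2.945]
wrist_force: [0.1, 0.6, -0.5]
gripper_width: 0.009
```

```bash
python3 - <<'E'
from go import *
info(); plan([610.4,124.8,103],9.6); plan([610.4,124.8,33],9.6)
p,d=bot.capture('wrist'); save('w3',p)
E
```

```text
t 4.25 pos [458.4 103.2 101. ] ydir -3.61 xax [-0.001 -0.    -1.   ] F [ 0.12  0.58 -0.51] w 0.009 q6 [ 0.06  0.4   1.85 -0.    0.89  0.12]
shift [ -2.1 150.3 -31.1] turn [-0.231  0.     0.001] |deg 13.2
shift [ 67.9 150.4 -31.1] turn [-0.231  0.     0.001] |deg 13.2
```

View pics/w3.png

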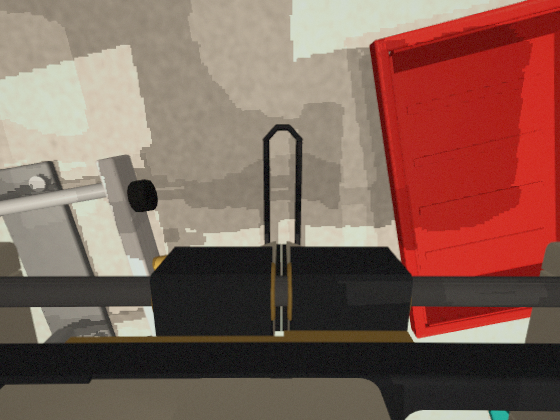

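The gripper closed fully, so the tongs weren't taken. I'll look at why.

```bash
python3 - <<'E'
from go import *
info()
p,d=bot.capture('scene'); save('s2',cv2.resize(p[100:300,180:460],None,fx=2.8,fy=2.8))
p,d=bot.capture('top'); save('t2',cv2.resize(p[160:340,180:340],None,fx=3.3,fy=3.3))
c=bot.calibration('wrist');s=bot.read_state()
for z in (76,101,95): 
    X=c['R']@np.array([*s['position'][:2],z])+c['t']; print(z,X, c['intrinsics']@(X/X[2]))
E
```

```text
t 4.3 pos [458.1 103.2 100.6] ydir -3.61 xax [-0.002 -0.    -1.   ] F [0.19 0.51 0.07] w 0.004 q6 [ 0.06  0.4   1.85 -0.    0.89  0.12]
76 [  0.40070198  21.36570312 189.47617221] [281.56170117 246.43287254   1.        ]
101 [  0.34382034  27.9670681  165.36354596] [281.55010268 264.79088688   1.        ]
95 [  0.35747193  26.38274051 171.15057626] [281.55318437 259.91320825   1.        ]
```

View pics/s2.png

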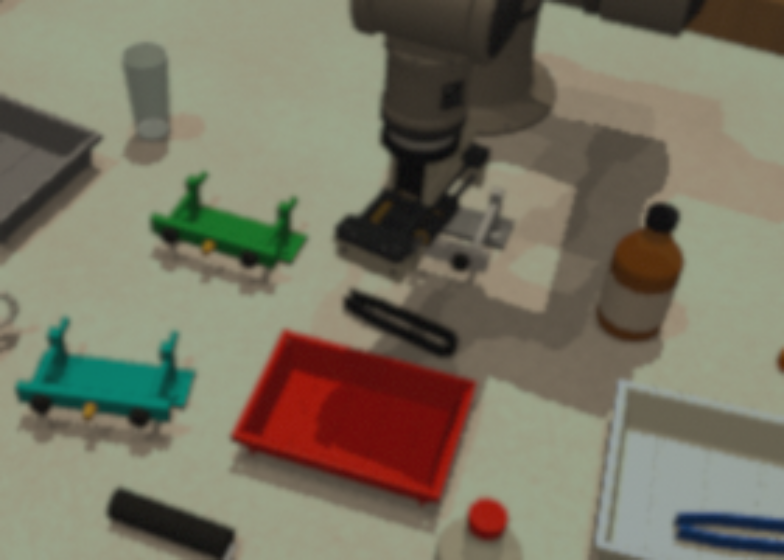

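View pics/t2.png

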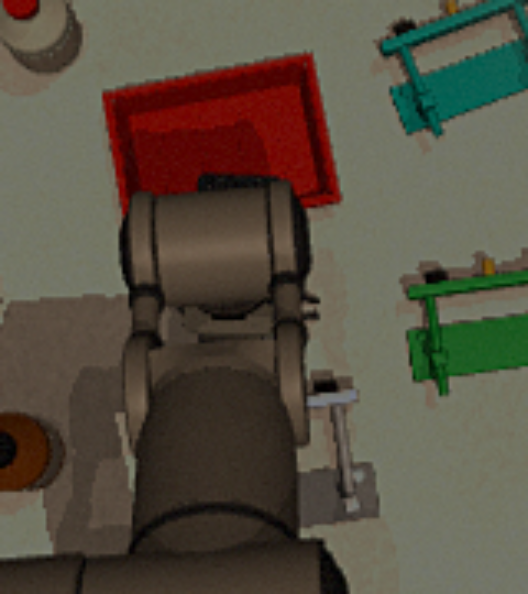

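```bash
python3 - <<'E'
from go import *
info()
c=bot.calibration('wrist'); p,d=bot.capture('wrist'); W=world(c,d)
print('bend top',at(c,[[283,125]],20).round(1),at(c,[[265,235],[301,235]],20).round(1),at(c,[[265,235],[301,235]],60).round(1))
for v in (128,150,180,210,235):
    for u in (266,267,268,283,299,300): print(v,u,W[v,u].round(0),end=' ')
    print()
print(W[180,230].round(0),W[180,350].round(0))
E
```

```text
t 4.4 pos [458.  103.2 100.3] ydir -3.61 xax [-0.003 -0.    -1.   ] F [0.24 0.77 0.29] w 0.008 q6 [ 0.06  0.4   1.85 -0.    0.89  0.12]
bend top [[463.3 170.6  20. ]] [[444.7  91.   20. ]
 [471.9  89.2  20. ]] [[447.7 105.1  60. ]
 [470.3 103.7  60. ]]
128 266 [450. 169.  -1.] 128 267 [451. 169.   0.] 128 268 [452. 169.   1.] 128 283 [463. 169.  19.] 128 299 [475. 167.   0.] 128 300 [476. 167.  -0.] 
150 266 [450. 154.  19.] 150 267 [451. 154.  19.] 150 268 [452. 154.  19.] 150 283 [462. 152.  -0.] 150 299 [474. 153.  19.] 150 300 [474. 153.  20.] 
180 266 [449. 133.  19.] 180 267 [449. 133.  19.] 180 268 [450. 133.  20.] 180 283 [461. 129.  -1.] 180 299 [472. 131.  19.] 180 300 [473. 131.  18.] 
210 266 [447. 111.  20.] 210 267 [448. 110.  19.] 210 268 [448. 110.  19.] 210 283 [459. 104.  -0.] 210 299 [471. 109.  19.] 210 300 [472. 109.  20.] 
235 266 [445.  90.  19.] 235 267 [446.  91.  19.] 235 268 [447.  90.  19.] 235 283 [458.  83.  -1.] 235 299 [470.  89.  19.] 235 300 [471.  89.  20.] 
[419. 131.  -1.] [514. 125.  -1.]
```

```bash
python3 - <<'E'
from go import *
print(bot.tcp_to_tips,[x for x in dir(bot) if x[0]!='_'])
info(); plan([459.5,103.2,90],-3.4)
E
```

```text
25.0 ['PlanningError', 'calibration', 'capture', 'read_state', 'sign_off', 'tcp_to_tips']
t 4.45 pos [458.2 103.2 100.4] ydir -3.61 xax [-0.002 -0.    -1.   ] F [0.36 1.01 1.07] w 0.006 q6 [ 0.06  0.4   1.85 -0.    0.89  0.12]
shift [10.4  1.3 -0.1] turn [-0.004  0.     0.002] |deg 0.2
```

>>> servo_tool(rows="0.1 -2 0 0 0 0 0;0.1 -2 0 0 0 0 0;0.1 -2 0 0 0 0 0;0.1 40 0 0 0 0 0;0.1 68 0 0 0 0 0;0.1 73 0 0 0 0 0;0.1 73 0 0 0 0 0;0.1 73 0 0 0 0 0", force=20)

```text
time_s: 5.45
position: [459.7, 103.3, 29.5]
ee_rot: [1.653, 1.569, 0.019]
wrist_force: [0.3, 0.1, 0.4]
gripper_width: 0.555
```

```bash
python3 - <<'E'
from go import *
info()
p,d=bot.capture('wrist'); save('w4',p)
p,d=bot.capture('scene'); save('s4',cv2.resize(p[120:260,220:400],None,fx=4,fy=4))
E
```

```text
t 5.45 pos [459.7 103.3  29.5] ydir -3.61 xax [ 0.002  0.    -1.   ] F [0.27 0.13 0.36] w 0.555 q6 [ 0.06  0.52  1.91 -0.    0.71  0.12]
```

View pics/w4.png

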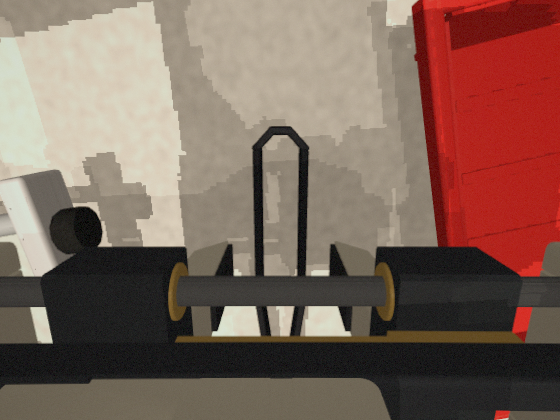

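View pics/s4.png

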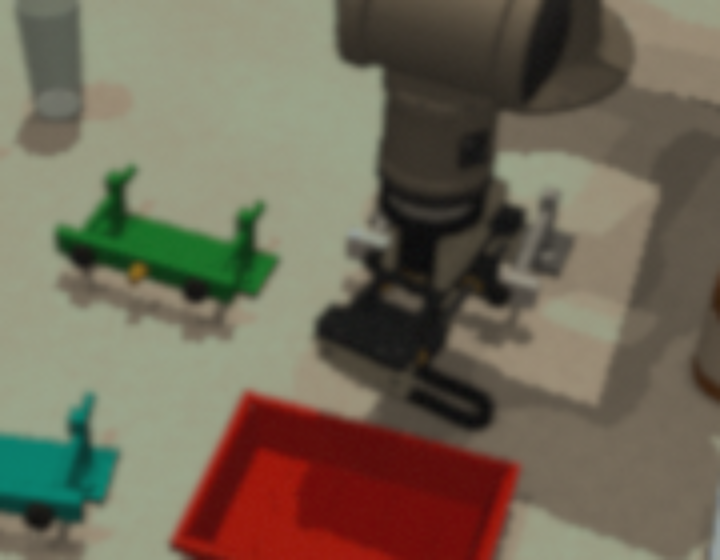

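The fingers straddle the tongs properly now. I'll close them with intermediate checks.

>>> servo_tool(rows="-0.3 1.5 0 0 0 0 0;-0.3 1.5 0 0 0 0 0;-0.5 1.5 0 0 0 0 0;-0.5 1.5 0 0 0 0 0;-0.5 1.5 0 0 0 0 0", force=25)

```text
time_s: 6.18
position: [458.9, 103.3, 27.0]
ee_rot: [-0.317, 1.571, -1.95]
wrist_force: [0.5, 0.1, -1.7]
gripper_width: 0.252
```

```bash
python3 - <<'E'
from go import *
info()
p,d=bot.capture('wrist'); save('w5',p)
E
```

```text
t 6.17 pos [458.9 103.3  27. ] ydir -3.61 xax [-0. -0. -1.] F [ 0.55  0.06 -1.73] w 0.252 q6 [ 0.06  0.53  1.91 -0.    0.7   0.12]
```

View pics/w5.png

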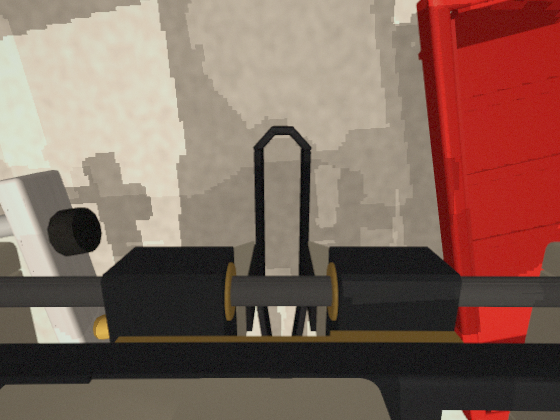

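>>> servo_tool(rows="-0.6 0 0 0 0 0 0;-0.6 0 0 0 0 0 0;-0.6 0 0 0 0 0 0", force=25)

```text
time_s: 6.6
position: [458.9, 103.3, 27.0]
ee_rot: [0.441, 1.571, -1.193]
wrist_force: [0.5, -0.1, -0.2]
gripper_width: 0.2
```

```bash
python3 - <<'E'
from go import *
info()
p,d=bot.capture('wrist'); save('w6',cv2.resize(p[100:360,180:400],None,fx=2.3,fy=2.3))
E
```

```text
t 6.6 pos [458.9 103.3  27. ] ydir -3.61 xax [ 0. -0. -1.] F [ 0.54 -0.08 -0.2 ] w 0.2 q6 [ 0.06  0.53  1.91 -0.    0.7   0.12]
```

View pics/w6.png

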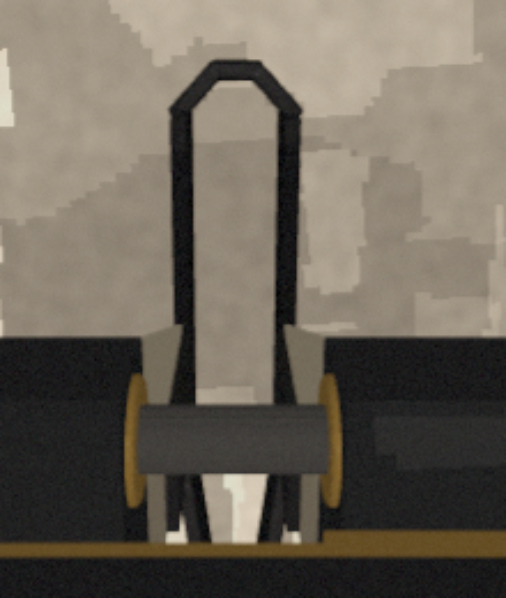

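```bash
python3 - <<'E'
from go import *
c=bot.calibration('wrist'); p,d=bot.capture('wrist'); W=world(c,d)
s=bot.read_state();M=Rt().as_matrix()
L=(W-s['position'])@M  # tool coords
for v in (200,225,235,240,245,250,258,265,270,310,320,328):
    print(v,[(u,*L[v,u].round(0).astype(int),int(p[v,u].sum())) for u in list(range(240,268,3))+list(range(298,325,4))])
E
```

```text
200 [(240, np.int64(28), np.int64(-24), np.int64(-27), 388), (243, np.int64(27), np.int64(-22), np.int64(-27), 391), (246, np.int64(28), np.int64(-20), np.int64(-27), 394), (249, np.int64(27), np.int64(-18), np.int64(-27), 400), (252, np.int64(27), np.int64(-17), np.int64(-27), 395), (255, np.int64(7), np.int64(-13), np.int64(-32), 169), (258, np.int64(6), np.int64(-12), np.int64(-32), 68), (261, np.int64(8), np.int64(-10), np.int64(-32), 49), (264, np.int64(26), np.int64(-10), np.int64(-27), 329), (267, np.int64(27), np.int64(-8), np.int64(-27), 394), (298, np.int64(27), np.int64(9), np.int64(-27), 387), (302, np.int64(7), np.int64(10), np.int64(-32), 68), (306, np.int64(8), np.int64(12), np.int64(-32), 72), (310, np.int64(26), np.int64(16), np.int64(-27), 350), (314, np.int64(27), np.int64(18), np.int64(-27), 482), (318, np.int64(27), np.int64(21), np.int64(-27), 479), (322, np.int64(28), np.int64(23), np.int64(-27), 479)]
225 [(240, np.int64(27), np.int64(-24), np.int64(-12), 396), (243, np.int64(26), np.int64(-22), np.int64(-13), 399), (246, np.int64(26), np.int64(-20), np.int64(
[... 9434 characters left out ...]
252, np.int64(-41), np.int64(-12), np.int64(8), 170), (255, np.int64(-41), np.int64(-11), np.int64(8), 92), (258, np.int64(28), np.int64(-15), np.int64(57), 524), (261, np.int64(6), np.int64(-12), np.int64(42), 109), (264, np.int64(8), np.int64(-10), np.int64(43), 103), (267, np.int64(11), np.int64(-8), np.int64(45), 47), (298, np.int64(7), np.int64(9), np.int64(42), 112), (302, np.int64(8), np.int64(12), np.int64(43), 99), (306, np.int64(-41), np.int64(10), np.int64(8), 103), (310, np.int64(-42), np.int64(11), np.int64(8), 221), (314, np.int64(-55), np.int64(11), np.int64(-1), 282), (318, np.int64(-66), np.int64(11), np.int64(-9), 166), (322, np.int64(-74), np.int64(11), np.int64(-15), 67)]
```

The depth image shows the fingers ending only about 0–4 mm ahead of the reported TCP, not 25 mm. That means they closed above the tongs (TCP z 27, so tips at about 23–25). I'll open and go lower in small steps, watching the force.

>>> servo_tool(rows="0.1 0 0.5 0 0 0 0;0.1 0 0.5 0 0 0 0;0.1 0 0.5 0 0 0 0;0.1 6 0.5 0 0 0 0;0.1 12 0.5 0 0 0 0;0.1 14 0.5 0 0 0 0;0.1 14 0.5 0 0 0 0", force=15)

```text
time_s: 7.58
position: [459.2, 103.2, 12.7]
ee_rot: [-1.278, 1.57, -2.912]
wrist_force: [0.7, 0.7, -0.2]
gripper_width: 0.554
```

```bash
python3 - <<'E'
from go import *
info()
c=bot.calibration('wrist'); p,d=bot.capture('wrist'); W=world(c,d); save('w7',p)
s=bot.read_state();M=Rt().as_matrix()
L=(W-s['position'])@M
# lowest finger points: tool z in [-14,-7], |y| 20..50
m=(d>0)&(L[...,2]>-14)&(L[...,2]<-6)&(abs(L[...,1])>24)&(abs(L[...,1])<50)&(L[...,0]>-30)&(L[...,0]<W[...,2].max())
print('finger x max / world z', np.histogram(L[m][:,0],bins=np.arange(-30,25,2.5)))
E
```

```text
t 7.58 pos [459.2 103.2  12.7] ydir -3.61 xax [-0.001 -0.    -1.   ] F [ 0.67  0.74 -0.15] w 0.554 q6 [ 0.06  0.55  1.92 -0.    0.67  0.12]
finger x max / world z (array([ 173,  203,  192,  198,  199,  183,  187,  173,  148,  147,  110,
         99,   65,   54,    4,    0,  141, 1149,    2,    0,    0]), array([-30. , -27.5, -25. , -22.5, -20. , -17.5, -15. , -12.5, -10. ,
        -7.5,  -5. ,  -2.5,   0. ,   2.5,   5. ,   7.5,  10. ,  12.5,
        15. ,  17.5,  20. ,  22.5]))
```

View pics/w7.png

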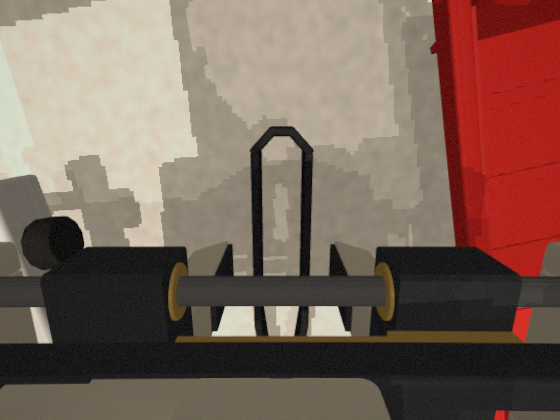

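Still no contact at TCP z = 12.7, and the finger edges end at tool x≈5. So the tips are about 5 mm ahead of the reported TCP. I'll go 4 mm lower and close.

>>> servo_tool(rows="0.1 2 0.5 0 0 0 0;0.1 4 0.5 0 0 0 0;0.1 4 0.5 0 0 0 0;-1 4 0.5 0 0 0 0;-1 4 0.5 0 0 0 0;-1 4 0.5 0 0 0 0;-1 4 0.5 0 0 0 0;-1 4 0.5 0 0 0 0", force=15)

```text
time_s: 8.62
position: [459.9, 103.2, 9.0]
ee_rot: [1.044, 1.571, -0.59]
wrist_force: [-1.2, -0.1, 1.0]
gripper_width: 0.302
```

```bash
python3 - <<'E'
from go import *
info()
E
```

```text
t 8.62 pos [459.9 103.2   9. ] ydir -3.61 xax [ 0. -0. -1.] F [-1.22 -0.13  0.97] w 0.302 q6 [ 0.06  0.56  1.92 -0.    0.66  0.12]
```

Gripped: an opening of 0.302 is 28 mm. I'll lift it clear of the tray.

>>> servo_tool(rows="-1 -30 0 0 0 0 0;-1 -75 0 0 0 0 0;-1 -75 0 0 0 0 0;-1 -75 0 0 0 0 0")

```text
time_s: 9.12
position: [459.4, 103.2, 83.6]
ee_rot: [-1.326, 1.57, -2.96]
wrist_force: [-0.1, -0.2, -0.7]
gripper_width: 0.304
```

```bash
python3 - <<'E'
from go import *
info(); plan([610.5,124.8,84],9.6)
E
```

```text
t 9.12 pos [459.4 103.2  83.6] ydir -3.61 xax [-0.001 -0.    -1.   ] F [-0.09 -0.17 -0.75] w 0.304 q6 [ 0.06  0.43  1.86 -0.    0.85  0.12]
shift [ -0.5 149.4 -31.1] turn [-0.231  0.     0.001] |deg 13.2
```

>>> servo_tool(rows="-1 0 40 -8 -0.08 0 0;-1 0 80 -16 -0.15 0 0;-1 0 120 -25 -0.231 0 0;-1 0 149.5 -31 -0.231 0 0;-1 0 149.5 -31 -0.231 0 0;-1 0 149.5 -31 -0.231 0 0;-1 0 149.5 -31 -0.231 0 0")

```text
time_s: 10.0
position: [609.7, 124.6, 83.5]
ee_rot: [-1.611, 1.569, -3.014]
wrist_force: [-0.2, 0.9, -1.0]
gripper_width: 0.298
```

```bash
python3 - <<'E'
from go import *
info(); plan([610.5,124.8,14],9.6)
p,d=bot.capture('wrist'); save('w8',p)
E
```

```text
t 10.0 pos [609.7 124.6  83.5] ydir 9.63 xax [-0.002 -0.    -1.   ] F [-0.18  0.89 -0.98] w 0.298 q6 [ 0.08  0.66  1.42 -0.    1.06 -0.09]
shift [69.5  0.9 -0. ] turn [ 0.    -0.     0.002] |deg 0.1
```

View pics/w8.png

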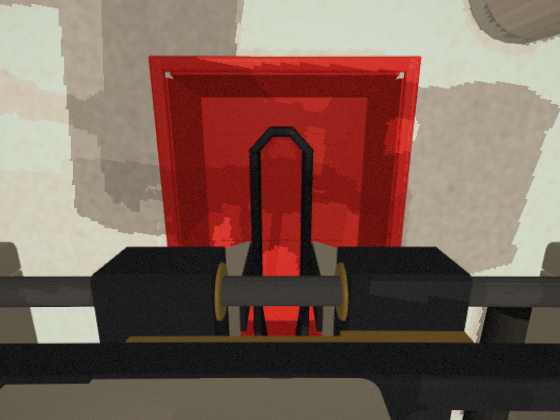

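The held tongs are centred over the tray and aligned with it. Lower and release.

>>> servo_tool(rows="-1 35 0.5 0 0 0 0;-1 55 0.5 0 0 0 0;-1 63 0.5 0 0 0 0;-1 67 0.5 0 0 0 0;-1 69 0.5 0 0 0 0;-1 69 0.5 0 0 0 0;-1 69 0.5 0 0 0 0;-0.1 69 0.5 0 0 0 0;-0.1 69 0.5 0 0 0 0;-0.1 69 0.5 0 0 0 0")

```text
time_s: 11.3
position: [611.5, 124.8, 15.1]
ee_rot: [0.83, 1.571, -0.573]
wrist_force: [-0.2, 0.1, -0.1]
gripper_width: 0.448
```

>>> servo_tool(rows="-0.1 -20 0 0 0 0 0;-0.1 -60 0 0 0 0 0;-0.1 -110 0 0 0 0 0;-0.1 -150 0 0 0 0 0;-0.1 -150 0 0 0 0 0;-0.1 -150 0 0 0 0 0")

```text
time_s: 12.05
position: [611.0, 124.8, 164.3]
ee_rot: [-1.579, 1.57, -2.982]
wrist_force: [-0.0, -0.4, -0.3]
gripper_width: 0.45
```

```bash
python3 - <<'E'
from m2 import *
from go import *
info()
c=bot.calibration('wrist'); p0,d=bot.capture('wrist'); save('w9',p0); W=world(c,d)
p=p0.astype(int); r,g,b=p[...,0],p[...,1],p[...,2]
U,V=np.meshgrid(range(560),range(420))
red=(V<240)&(r>80)&(g<70)&(b<70)
hull(c,red,42,'tray rim part')
top=red&(d>0)&(W[...,2]>37)&(W[...,2]<48); rect(top,W,'rim')
E
```

```text
t 12.05 pos [611.  124.8 164.3] ydir 9.63 xax [-0.001 -0.    -1.   ] F [-0.01 -0.4  -0.3 ] w 0.45 q6 [ 0.08  0.58  1.33 -0.    1.23 -0.09]
tray rim part 27870 [528.  147.5] [304.8 136.1] 9.58
rim 6336 ((526.9379272460938, 146.63893127441406), (307.9827880859375, 137.94883728027344), 9.600722312927246) z [38.3 41.2 42.6]
```

View pics/w9.png

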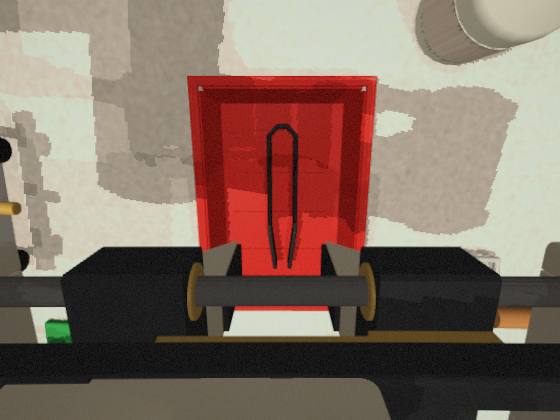

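The tongs lie in the tray at about (282,195), released, and the tray hasn't moved. I'll check the bottle and roller clearance, then plan the hook pose.

```bash
python3 - <<'E'
from go import *
s=bot.read_state(); info()
a=np.radians(9.6); x=np.array([np.cos(a),np.sin(a)]); C=np.array([610.5,124.8])
for o in (104,):
    q=C+o*x; print(q); plan([*q,164],99.6)
W=np.load('w1.npz')['W']; 
c=bot.calibration('wrist'); p,d=bot.capture('wrist'); W=world(c,d)
m=(d>0)&(W[...,0]>640)&(W[...,2]>25)&(np.indices(d.shape)[0]<235)
cc=((W[...,:2]-C)@x)
m&=(cc>80)
P=W[m]; print(len(P),P.min(0).round(),P.max(0).round(), 'bottle near edge', P[P[:,2]>60].min(0).round())
E
```

```text
t 12.1 pos [610.7 124.8 163.6] ydir 9.63 xax [-0.002 -0.    -1.   ] F [0.17 0.46 0.18] w 0.454 q6 [ 0.08  0.58  1.33 -0.    1.24 -0.09]
[713.04358786 142.14394966]
shift [ -0.6 103.8  -0. ] turn [-1.57  -0.002  0.002] |deg 90.0
6529 [696. 264.  25.] [756. 302. 115.] bottle near edge [697. 264.  60.]
```

>>> servo_tool(rows="0.6 0 30 8 -0.18 0 0;0.9 0 60 8 -0.36 0 0;1 0 90 8 -0.54 0 0;1 0 104 8 -0.72 0 0;1 0 104 8 -0.9 0 0;1 0 104 8 -1.08 0 0;1 0 104 8 -1.26 0 0;1 0 104 8 -1.42 0 0;1 0 104 8 -1.571 0 0;1 0 104 8 -1.571 0 0;1 0 104 8 -1.571 0 0;1 0 104 8 -1.571 0 0")

```text
time_s: 13.65
position: [715.3, 134.3, 164.6]
ee_rot: [-2.989, 1.57, -2.822]
wrist_force: [0.1, -0.6, 0.6]
gripper_width: 1.003
```

```bash
python3 - <<'E'
from go import *
info(); plan([714.4,134.3,17],99.6)
c=bot.calibration('wrist'); p,d=bot.capture('wrist'); save('w10',p)
p,d=bot.capture('scene'); save('s10',p)
E
```

```text
t 13.65 pos [715.3 134.3 164.6] ydir 99.54 xax [-0.001 -0.    -1.   ] F [ 0.12 -0.58  0.65] w 1.003 q6 [ 0.08  0.78  0.95 -0.    1.42 -1.66]
shift [147.6   0.2  -0.8] turn [-0.001 -0.001  0.   ] |deg 0.1
```

View pics/w10.png

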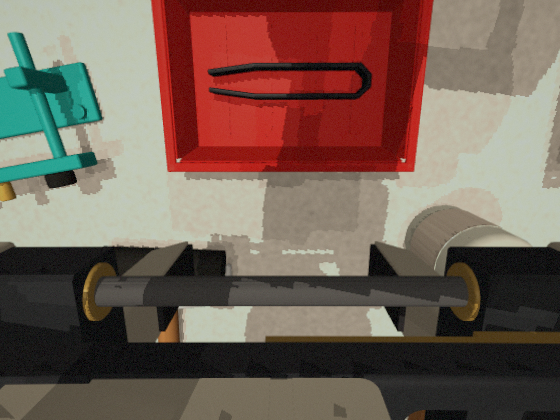

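View pics/s10.png

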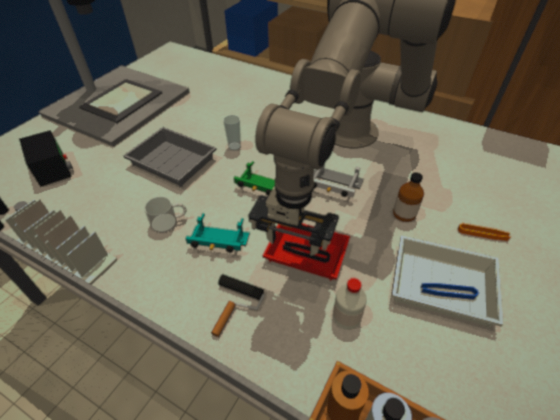

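```bash
python3 - <<'E'
from go import *
s=bot.read_state();M=Rt().as_matrix()
c=bot.calibration('wrist')
P=at(c,[[185,171],[400,171],[169,168],[414,168]],42); L=(P-s['position'])@M; print('far lip pts world',P.round(1),'tool',L.round(1))
p,d=bot.capture('wrist'); W=world(c,d)
m=(d>0)&(W[...,2]>60)&(np.indices(d.shape)[0]<245)&(W[...,0]>640)&(W[...,1]>230)&(W[...,2]<155)
Q=(W[m]-s['position'])@M; print('bottle tool min',Q.min(0).round(),Q.max(0).round())
E
```

```text
far lip pts world [[699.4  48.9  42. ]
 [669.2 228.7  42. ]
 [699.1  35.3  42. ]
 [664.8 239.7  42. ]] tool [[122.9 -81.6 -30. ]
 [122.9 100.8 -29.8]
 [122.9 -94.9 -32.5]
 [122.9 112.3 -32.3]]
bottle tool min [ 64. 128.   8.] [105. 182.  29.]
```

The far lip's edge lies 30 mm ahead of the fingers' centre line and the bottle is 33 mm clear of the gripper body, so I can descend.

>>> servo_tool(rows="1 50 0 0 0 0 0;1 100 0 0 0 0 0;1 130 0 0 0 0 0;1 143 0 0 0 0 0;1 147 0 0 0 0 0;1 147 0 0 0 0 0;1 147 0 0 0 0 0")

```text
time_s: 14.68
position: [716.3, 134.4, 19.7]
ee_rot: [-0.121, 1.568, 0.047]
wrist_force: [0.3, 0.1, -0.2]
gripper_width: 1.003
```

```bash
python3 - <<'E'
from go import *
info()
c=bot.calibration('wrist'); p,d=bot.capture('wrist'); save('w11',p)
s=bot.read_state();M=Rt().as_matrix();W=world(c,d)
L=(W-s['position'])@M
m=(d>0)&(L[...,2]>-16)&(L[...,2]<12)&(abs(L[...,1])>44)&(abs(L[...,1])<70)&(L[...,0]>-35)&(W[...,2]>5)
Q=L[m]; print(Q.min(0).round(1),Q.max(0).round(1)); h=np.histogram(Q[:,2],bins=range(-16,13,2));print(h)
E
```

```text
t 14.68 pos [716.3 134.4  19.7] ydir 99.63 xax [ 0.003  0.    -1.   ] F [ 0.34  0.11 -0.19] w 1.003 q6 [ 0.08  0.91  1.1  -0.    1.13 -1.66]
[-35.  -64.1 -12.2] [ 6.  63.8  9.7]
(array([   0,   18, 2170,  418,  166,  122,  106,   80,   61,   50,   54,
         71,   53,    0]), array([-16, -14, -12, -10,  -8,  -6,  -4,  -2,   0,   2,   4,   6,   8,
        10,  12]))
```

View pics/w11.png

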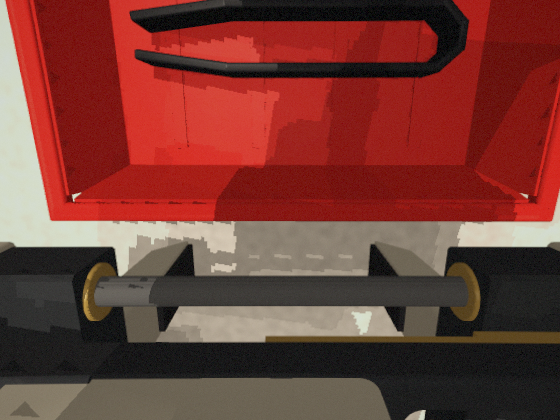

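>>> servo_tool(rows="1 1 0 -6 0 0 0;1 1 0 -12 0 0 0;1 1 0 -15 0 0 0;1 1 0 -17 0 0 0;1 1 0 -18 0 0 0;1 1 0 -19 0 0 0;1 1 0 -20 0 0 0;1 1 0 -21 0 0 0;1 1 0 -22 0 0 0;1 1 0 -23 0 0 0")

```text
time_s: 15.98
position: [692.8, 130.4, 17.1]
ee_rot: [-0.388, 1.57, -0.22]
wrist_force: [2.8, 0.4, -0.4]
gripper_width: 1.002
```

```bash
python3 - <<'E'
from go import *
info()
E
```

```text
t 15.97 pos [692.8 130.4  17.1] ydir 99.64 xax [ 0. -0. -1.] F [ 2.81  0.45 -0.38] w 1.002 q6 [ 0.08  0.87  1.19 -0.    1.08 -1.66]
```

Contact: about 2.8 N of drag friction. I'll drag with a gradual turn to the stop's yaw.

>>> servo_tool(rows="1 0 0 -3 0 0 0;1 0 0 -7 0.004 0 0;1 0 -0.5 -12 0.008 0 0;1 0 -0.5 -17 0.013 0 0;1 0 -1 -22 0.018 0 0;1 0 -1 -27 0.023 0 0;1 0 -1.5 -32 0.028 0 0;1 0 -1.5 -37 0.033 0 0;1 0 -2 -42 0.038 0 0;1 0 -2 -47 0.043 0 0;1 0 -2.5 -52 0.048 0 0;1 0 -2.5 -57 0.053 0 0")

```text
time_s: 17.48
position: [636.7, 118.3, 17.0]
ee_rot: [-0.604, 1.571, -0.489]
wrist_force: [4.0, -0.4, 1.2]
gripper_width: 1.001
```

```bash
cat > tr.py <<'E'
from m2 import *
from go import *
def look(name):
    info()
    s=bot.read_state();M=Rt().as_matrix()
    c=bot.calibration('wrist'); p0,d=bot.capture('wrist'); save(name,p0); W=world(c,d)
    p=p0.astype(int); r,g,b=p[...,0],p[...,1],p[...,2]
    V=np.indices(d.shape)[0]
    red=(V<240)&(r>80)&(g<70)&(b<70)&(d>0)&(W[...,2]>37)&(W[...,2]<48)
    rect(red,W,'rim part')
    c=bot.calibration('top'); p0,d=bot.capture('top'); save(name+'t',cv2.resize(p0[160:340,180:340],None,fx=3.3,fy=3.3))
E
python3 -c "
from tr import *
look('w12')"
```

```text
t 17.48 pos [636.7 118.3  17. ] ydir 96.58 xax [ 0. -0. -1.] F [ 3.99 -0.41  1.2 ] w 1.001 q6 [ 0.07  0.78  1.39 -0.    0.97 -1.62]
rim part 11342 ((569.5274658203125, 118.0174331665039), (90.182373046875, 210.1875), 6.458095550537109) z [37.4 40.7 42.4]
```

View pics/w12.png

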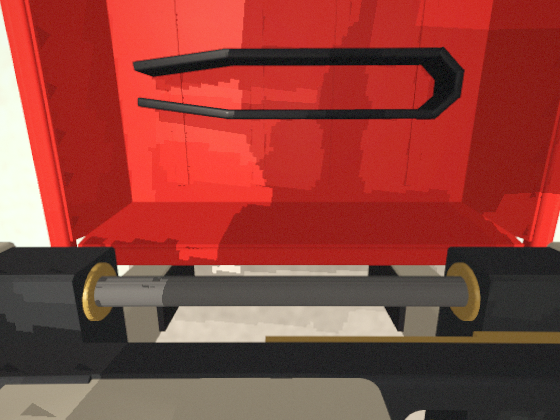

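View pics/w12t.png

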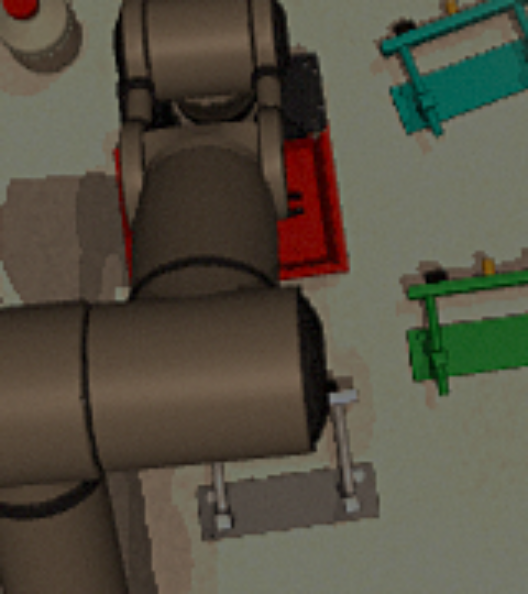

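The tray follows at yaw 6.46° (stop 6.3°), about 16 mm off the centre line and about 100 mm from the buffers. I'll drag on 80 mm, easing sideways a little.

>>> servo_tool(rows="1 0 0 -4 0 0 0;1 0 -1 -10 0.002 0 0;1 0 -2 -17 0.003 0 0;1 0 -3 -25 0.004 0 0;1 0 -4 -33 0.004 0 0;1 0 -5 -41 0.004 0 0;1 0 -6 -49 0.004 0 0;1 0 -7 -57 0.004 0 0;1 0 -8 -65 0.004 0 0;1 0 -8 -72 0.004 0 0;1 0 -8 -77 0.004 0 0;1 0 -8 -80 0.004 0 0")

```text
time_s: 19.08
position: [558.1, 101.3, 17.0]
ee_rot: [-2.531, 1.571, -2.419]
wrist_force: [2.2, -0.4, -1.6]
gripper_width: 1.003
```

>>> servo_tool(rows="1 0 0 -1 0 0 0;1 0 0 -1 0 0 0")

```text
time_s: 19.32
position: [557.2, 101.2, 17.0]
ee_rot: [-3.003, 1.57, -2.891]
wrist_force: [1.5, 0.0, 0.0]
gripper_width: 0.996
```

```bash
python3 -c "
from tr import *
look('w13')
p,d=bot.capture('scene'); save('s13',cv2.resize(p[120:300,220:440],None,fx=3.3,fy=3.3))
W=world(bot.calibration('scene'),d); s=bot.read_state(); R=Rt().as_matrix()
e=np.radians(6.3);xd=np.array([np.cos(e),np.sin(e)])
print('near lip to buffers est', (s['position'][:2]-[378.5,81])@xd-86-75)
"
```

```text
t 19.32 pos [557.2 101.2  17. ] ydir 96.37 xax [-0.001 -0.    -1.   ] F [1.45 0.05 0.02] w 0.996 q6 [ 0.04  0.67  1.65 -0.    0.83 -1.64]
rim part 11019 ((489.9898986816406, 101.21224975585938), (90.20703887939453, 210.3639373779297), 6.281622409820557) z [37.4 40.7 42.4]
near lip to buffers est 18.864525003280136
```

View pics/s13.png

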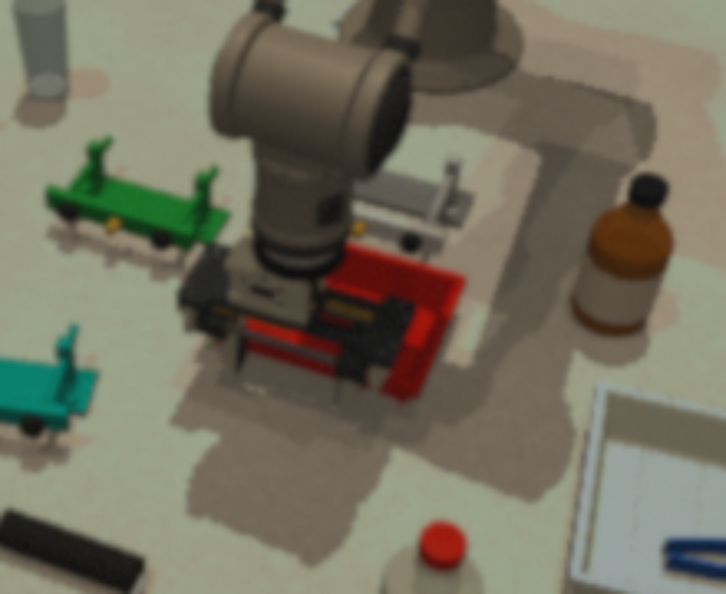

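View pics/w13.png

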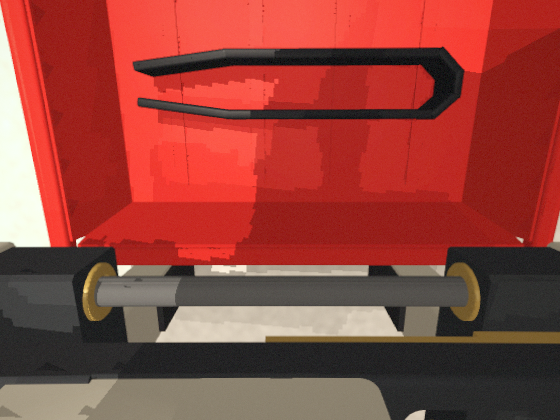

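About 19 mm to go by the estimate, and 8 mm off centre line. Now I creep.

>>> servo_tool(rows="1 0 0 -1 0 0 0;1 0 0 -2 0 0 0;1 0 0 -3.2 0 0 0;1 0 0 -4.4 0 0 0;1 0 0 -5.6 0 0 0;1 0 0 -6.8 0 0 0;1 0 0 -8 0 0 0;1 0 0 -9 0 0 0;1 0 0 -10 0 0 0;1 0 0 -11 0 0 0")

```text
time_s: 20.72
position: [546.4, 100.0, 17.0]
ee_rot: [-2.315, 1.571, -2.204]
wrist_force: [2.0, 1.2, -2.0]
gripper_width: 1.0
```

>>> servo_tool(rows="1 0 0 -0.5 0 0 0;1 0 0 -1 0 0 0;1 0 0 -1.5 0 0 0;1 0 0 -2 0 0 0")

```text
time_s: 21.22
position: [544.4, 99.8, 17.0]
ee_rot: [-1.947, 1.571, -1.836]
wrist_force: [3.0, 0.1, -1.1]
gripper_width: 0.998
```

>>> servo_tool(rows="1 0 0 -0.5 0 0 0;1 0 0 -1 0 0 0;1 0 0 -1.5 0 0 0;1 0 0 -2 0 0 0")

```text
time_s: 21.72
position: [542.4, 99.5, 17.0]
ee_rot: [-2.249, 1.571, -2.138]
wrist_force: [1.5, -0.1, -1.2]
gripper_width: 0.997
```

>>> servo_tool(rows="1 0 0 -0.5 0 0 0;1 0 0 -1 0 0 0;1 0 0 -1.5 0 0 0")

```text
time_s: 22.1
position: [540.9, 99.4, 17.0]
ee_rot: [-1.991, 1.571, -1.88]
wrist_force: [2.7, 0.4, -1.3]
gripper_width: 1.005
```

>>> servo_tool(rows="1 0 0 -0.5 0 0 0;1 0 0 -1 0 0 0")

```text
time_s: 22.35
position: [540.0, 99.3, 17.0]
ee_rot: [-0.888, 1.571, -0.777]
wrist_force: [2.6, -0.5, -1.1]
gripper_width: 1.001
```

>>> servo_tool(rows="1 0 0 -0.5 0 0 0;1 0 0 -1 0 0 0")

```text
time_s: 22.6
position: [539.0, 99.1, 17.0]
ee_rot: [-1.553, 1.571, -1.442]
wrist_force: [2.8, 0.3, -2.1]
gripper_width: 0.998
```

>>> servo_tool(rows="1 0 0 -0.5 0 0 0;1 0 0 -1 0 0 0")

```text
time_s: 22.85
position: [538.0, 99.0, 17.0]
ee_rot: [-0.863, 1.571, -0.752]
wrist_force: [3.5, 0.3, -1.6]
gripper_width: 1.002
```

Friction is about 2.5 N, now possibly plus the pin. I'll go on in half-millimetre steps.

>>> servo_tool(rows="1 0 0 -0.4 0 0 0;1 0 0 -0.8 0 0 0")

```text
time_s: 23.1
position: [537.2, 98.9, 17.0]
ee_rot: [-2.118, 1.571, -2.006]
wrist_force: [3.5, 0.1, -1.2]
gripper_width: 1.004
```

>>> servo_tool(rows="1 0 0 -0.4 0 0 0;1 0 0 -0.8 0 0 0")

```text
time_s: 23.35
position: [537.0, 98.9, 17.1]
ee_rot: [-0.083, 1.569, 0.029]
wrist_force: [5.5, 1.8, -3.2]
gripper_width: 0.999
```

>>> servo_tool(rows="1 0 0 -0.4 0 0 0;1 0 0 -0.8 0 0 0")

```text
time_s: 23.6
position: [537.0, 99.0, 17.4]
ee_rot: [-0.051, 1.568, 0.06]
wrist_force: [6.9, 2.3, -3.3]
gripper_width: 1.002
```

>>> servo_tool(rows="1 0 0 -0.4 0 0 0;1 0 0 -0.8 0 0 0")

```text
time_s: 23.85
position: [537.0, 99.0, 17.6]
ee_rot: [-0.041, 1.566, 0.07]
wrist_force: [9.4, 2.1, -3.1]
gripper_width: 0.999
```

Contact with the buffers: x has stopped at 537 and the force is rising about 3 N per mm. I'll add pressure gently, with a small downward correction since the tool was drifting up.

>>> servo_tool(rows="1 0.3 0 -0.4 0 0 0;1 0.5 0 -0.7 0 0 0")

```text
time_s: 24.1
position: [537.0, 98.9, 17.4]
ee_rot: [-0.034, 1.564, 0.078]
wrist_force: [10.3, 2.5, -3.5]
gripper_width: 1.0
```

```bash
python3 -c "
from go import *
info(); F=[]
import numpy as np
s=bot.read_state();print(s['wrist_force'])"
```

```text
t 24.1 pos [537.   98.9  17.4] ydir 96.38 xax [ 0.007  0.001 -1.   ] F [10.29  2.54 -3.46] w 1.0 q6 [ 0.04  0.64  1.71  0.    0.79 -1.64]
[10.28500804  2.54271748 -3.45755205]
```

>>> servo_tool(rows="1 0.3 0 -0.4 0 0 0;1 0.5 0 -0.8 0 0 0")

```text
time_s: 24.35
position: [537.1, 98.9, 17.3]
ee_rot: [-0.025, 1.562, 0.086]
wrist_force: [12.0, 3.1, -1.4]
gripper_width: 1.005
```

>>> servo_tool(rows="1 0 0 -0.1 0 0 0;1 0 0 -0.1 0 0 0")

```text
time_s: 24.6
position: [537.1, 98.9, 17.3]
ee_rot: [-0.019, 1.562, 0.092]
wrist_force: [11.8, 2.8, -1.1]
gripper_width: 0.997
```

>>> servo_tool(rows="1 0 0 -0.2 0 0 0;1 0 0 -0.4 0 0 0;1 0 0 -0.4 0 0 0")

```text
time_s: 24.98
position: [537.1, 99.0, 17.4]
ee_rot: [-0.025, 1.561, 0.087]
wrist_force: [12.5, 3.8, -2.6]
gripper_width: 0.999
```

>>> servo_tool(rows="1 0 0 0 0 0 0;1 0 0 0 0 0 0;1 0 0 0 0 0 0;1 0 0 0 0 0 0")

```text
time_s: 25.48
position: [537.0, 98.9, 17.4]
ee_rot: [-0.026, 1.561, 0.085]
wrist_force: [13.9, 3.5, -2.9]
gripper_width: 1.001
```

```bash
python3 -c "
from tr import *
look('w14')"
```

```text
t 25.48 pos [537.   98.9  17.4] ydir 96.38 xax [ 0.009  0.001 -1.   ] F [13.94  3.49 -2.88] w 1.001 q6 [ 0.04  0.63  1.71  0.    0.78 -1.64]
rim part 11771 ((469.8350524902344, 99.14520263671875), (90.01737976074219, 210.9191436767578), 6.249935626983643) z [37.4 40.9 42.6]
```

View pics/w14.png

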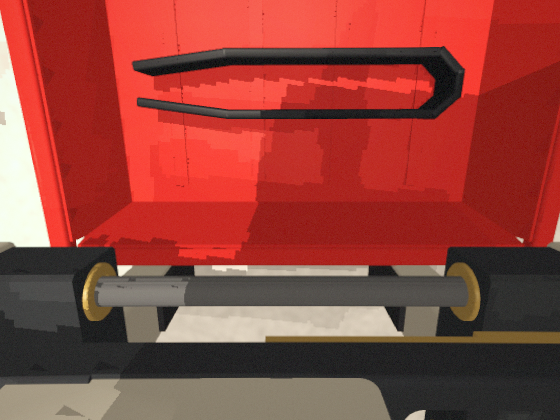

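Held for 0.5 s at about 13 N on the wrist, or about 10.5–11 N on the stop after 2.5 N of friction. Tray yaw is 6.25°. Now I ease off straight back, then lift.

>>> servo_tool(rows="1 0 0 0.6 0 0 0;1 0 0 1.2 0 0 0;1 0 0 1.8 0 0 0;1 0 0 2.4 0 0 0;1 0 0 3 0 0 0;1 0 0 3.6 0 0 0;1 0 0 4.2 0 0 0;1 0 0 5 0 0 0;1 0 0 7 0 0 0;1 0 0 12 0 0 0;1 0 0 20 0 0 0;1 0 0 26 0 0 0")

```text
time_s: 27.08
position: [559.3, 101.4, 15.9]
ee_rot: [-2.057, 1.571, -1.946]
wrist_force: [0.2, 0.1, -0.6]
gripper_width: 0.997
```

>>> servo_tool(rows="1 0 0 3 0 0 0;1 -20 0 3 0 0 0;1 -60 0 3 0 0 0;1 -110 0 3 0 0 0;1 -160 0 3 0 0 0;1 -210 0 3 0 0 0;1 -230 0 3 0 0 0;1 -230 0 3 0 0 0;1 -230 0 3 0 0 0")

```text
time_s: 28.2
position: [561.0, 101.6, 244.5]
ee_rot: [3.117, 1.568, -3.055]
wrist_force: [-0.3, 1.1, -0.3]
gripper_width: 0.999
```

```bash
python3 -c "
from tr import *
look('w15')
p,d=bot.capture('scene'); save('s15',cv2.resize(p[120:300,220:440],None,fx=3.3,fy=3.3))"
```

```text
t 28.2 pos [561.  101.6 244.5] ydir 96.37 xax [-0.002 -0.    -1.   ] F [-0.29  1.12 -0.31] w 0.999 q6 [ 0.04  0.42  1.37 -0.    1.35 -1.64]
rim part 7017 ((451.1394348144531, 99.76991271972656), (147.86415100097656, 456.9913024902344), 6.340286731719971) z [38.3 41.2 42.7]
```

View pics/w15.png

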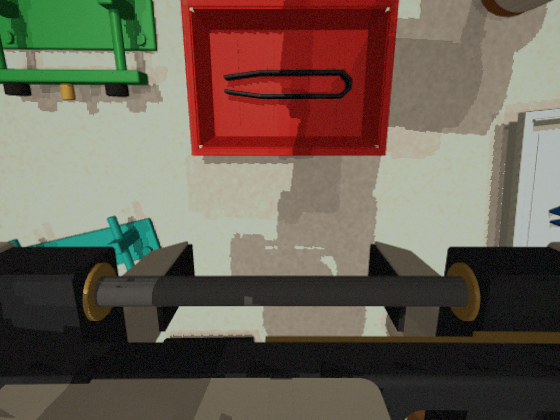

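View pics/s15.png

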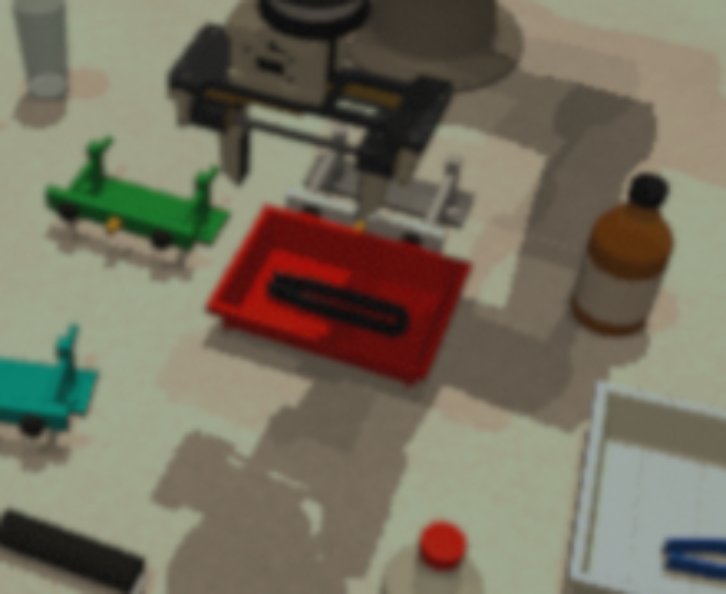

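The tray sits at the stop and the gripper is clear. One close look at the buffers and near lip before handing in.

>>> servo_tool(rows="1 0 0 -30 0 0 0;1 0 0 -70 0 0 0;1 0 0 -110 0 0 0;1 0 0 -120 0 0 0;1 0 0 -120 0 0 0;1 0 0 -120 0 0 0")

```text
time_s: 29.1
position: [443.5, 88.4, 245.8]
ee_rot: [-0.241, 1.57, -0.13]
wrist_force: [1.2, 1.1, 0.5]
gripper_width: 1.003
```

```bash
python3 -c "
from tr import *
info()
c=bot.calibration('wrist'); p0,d=bot.capture('wrist'); W=world(c,d); save('w16',p0)
p=p0.astype(int); r,g,b=p[...,0],p[...,1],p[...,2]
red=(np.indices(d.shape)[0]<245)&(r>80)&(g<70)&(b<70)&(d>0)&(W[...,2]>37)&(W[...,2]<48)&(W[...,1]>-30)&(W[...,1]<230)&(W[...,0]<560)
rect(red,W,'rim')
"
```

```text
t 29.1 pos [443.5  88.4 245.8] ydir 96.37 xax [ 0. -0. -1.] F [1.16 1.09 0.47] w 1.003 q6 [ 0.03  0.2   1.69 -0.    1.26 -1.65]
rim 3901 ((443.3056640625, 96.67131042480469), (136.5485076904297, 208.95028686523438), 6.410553455352783) z [38.  41.2 42.7]
```

View pics/w16.png

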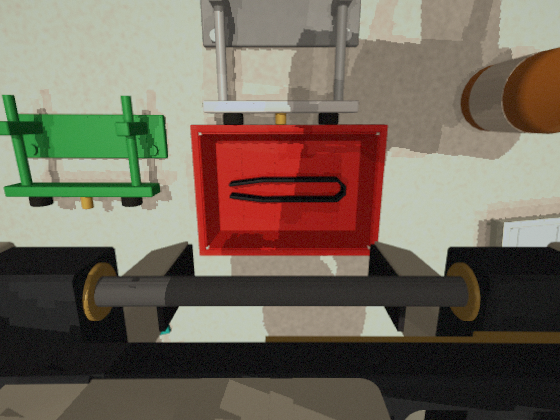

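Both buffers, at (233,119) and (328,119), meet the near lip at row 125. The pin at (281,119) is pressed in, and the tongs lie flat and central. Handing in.

```bash
python3 -c "
from rig import bot
print(bot.sign_off())"
```

```text
the job is handed in; nothing more can be done
None
```

The black tongs are flat in the red tray, and the tray is seated against both rubber buffers with the pin pushed in. I handed the job in at about 29 s, and no verdict was reported.

- **Tongs:** My first grasp closed on nothing. The depth image showed the fingertips only about 5 mm ahead of the reported TCP, not the stated 25 mm. I re-gripped 18 mm lower, got a 28 mm opening, and laid the tongs centrally in the tray.
- **Drag and lean:** With the fingertips behind the far lip, I dragged the tray level onto the stop and turned it to match the stop's angle. It leaned on the buffers for about 0.5 s with 12.5–14 N at the wrist. Taking off about 2.5 N of drag friction, that is roughly 10–11.5 N on the stop; I could not measure the stop force directly.
- **Upward push:** The wrist showed the fingers pushing up on the tray with about 1–3 N during the lean. The tray showed no lift or tilt.
- **Last checks:** The final picture shows both buffers meeting the tray's near lip.
    - **Squareness:** the last tray yaw readings were 6.3–6.4°, against the stop's 6.3°.
    - **Position:** the tray was about 8 mm off the stop's centre line, measured shortly before contact.
    - **Surroundings:** the gripper touches nothing. I did not re-measure the other objects at the end, but none was touched.

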